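# Start and close the blue winged screw cap on its bottle

## Robot

A 6-joint arm with a two-finger parallel gripper is mounted at the origin on the work surface. World frame = base frame: x ahead of the robot, y to its left, z up, the work surface at z = 0. Lengths are in m, angles in rad, forces in N, time in s.
With the tool pointing down it reaches from about 0.225 to 0.875 m from the base axis. Payload 3.4 kg.
Tool frame: the origin (TCP) lies midway between the tips of the shut fingers; the grasp point (between the pads) lies 19 mm behind it; z points along the fingers, y is the direction in which the jaws open and shut (so a half turn about z gives the same grasp; the last joint's range is limited). The gripper opens to 85 mm and grips with 20 to 120 N. Pads are 22 mm wide; open, the fingers measure 114 mm over their backs; the gripper's body (76 mm by 85 mm) begins 54 mm behind the grasp point. The pads swing forward as they close: fully open they stand 13 mm farther back than shut.
Start: joints at [1.006, 0.276, 1.505, -0, 1.361, -0.121], TCP at [0.247, 0.519, 0.231] pointing down, gripper open.
Joint ranges: [-2.89, 2.89], [-0.75, 2.08], [0.22, 2.7], [-1.18, 4.32], [0.11, 2.71], [-2.7, 2.7]. Speed limits (rad/s): [2.57, 2.57, 3.14, 3.14, 3.14, 3.14].

## Interface

Orientations are given as a unit quaternion [w, x, y, z].
In Python, from plant import robot gives the robot as it stands.
- The arm moves only by the tool step_arm, never from a script. Its argument "moves" is a list of rows, each an object of numbers: "jaw": the closure, from -1 (fully open) to 1 (shut); "x", "y", "z": the shift along the tool's x, y, z in cm; "turn": the turn about the tool's z in rad. A call has 1 to 12 rows; each row shifts and turns the pose as measured when the row begins, along the tool's axes as they then stand; what a row does not reach is not made up. A row lasts 1/12 s, in which the tool goes at most 41.7 mm and 7.16 degrees, less where a joint would pass 70% of its speed; a pose out of reach is approached as far as the arm can. A call with a gripper value outside its range is refused whole. The fingers move at their own pace and stop on an object; "newtons" is the grip in N (left out, the last holds). Time passes only in rows, so rows that do not move let the fingers close. It gives the time, the measured TCP pose, the force and the opening at its end, in the units of the state.
- robot.observe(): the state, without advancing time (a new reading comes with each control period).
- robot.capture(name): name is "scene" or "top" or "wrist"; returns a dict with "pixels" (400x640x3 uint8, red, green, blue), "fx", "fy", "cx", "cy" (pixels), "xyz" and "rotation" of the camera in the world; the wrist camera has in their place "tool_from_camera" (4x4, takes a point from camera to tool coordinates, whose origin is the TCP and whose axes are the flange's). Camera axes: x right, y down, z forward; pixel columns grow to the right and rows downward; lengths in m; the calibration is good to about 2 mm. A picture is of the moment at which its call begins: read the wrist's pose just before it. There is no depth.
- robot.sign_off(): hands the job in, once; it reports no verdict.
The state is a dict: "time": time; "qpos": joint angles; "dq": joint speeds; "joint_torque": joint torques, N m; "eef_pos": TCP position; "tcp_rot": TCP orientation; "ft_force": force on the tool from outside, world axes, zero at the start; "torque": the same for the moment, N m; "finger_gap": finger opening in m.
Only numpy, scipy, OpenCV 4.12 (cv2) and the standard library are available. Lean on these libraries where they do the work, as an engineer would, in place of code of your own. Each camera call takes 0.05 s, during which the arm holds its last target.

## Task

The blue winged cap is only resting on top of its bottle's thread. Take it by its grip bar from above, turn it backward (counter-clockwise seen from above) until its thread start drops into place, then turn it forward (clockwise) until it is run fully home, and let go. Leave the tight orange cap on the other bottle alone.

Things in the scene. Friction and masses are not known exactly. Their poses are not given: they have to be found in the camera images.
- blue_cap_grip (a point): Centre of the blue cap's grip bar. Loose ribbed cap, 45 g, 49 mm across, 26 mm high; upright bar on top 46 mm long (this x), 16 wide (y), 26 high (this point at half its height). Bar alike both ways round. Rests level on the thread with 1 mm side play, bar centre 33.5 mm above the neck point, bar 40 to 70 degrees clockwise from above of the neck's x (or opposite).
- blue_bottle_neck (a point): On the axis of the amber bottle under the blue cap, at its thread's flat top, z up. Two-start quick thread. With the bar within 15 degrees of this x (yellow marks) the cap can go down 7 mm. Then clockwise: level to 5 degrees, 4.5 mm down by 50, level to a stop at 75 (black marks), bar centre then 22 mm above this point. 1 mm play; the hand must follow a held cap down. Stop 16 degrees the other way.
- blue_bottle: That bottle with its foam block, fixed; origin under the block's centre on the bench, axes as the neck point, which is 115 mm above. White block 120 x 120 x 30 mm; amber bottle 82 mm across; on its shoulder, 88 mm up, a grey ring 77 mm across bearing two yellow marks (along x, thread start) and two black marks (75 degrees clockwise, closed).
- orange_cap_end (a point): End of the orange cap's grip bar, 23 mm from its axis, half-way up the bar. Same shape of cap, already tight on an identical bottle in a second foam block, at least 0.2 m away; the two may have changed sides. Not to be disturbed.
Mind the look-alikes: they are no part of the job. There is more than one size of the part that bears blue_cap_grip; the job needs the largest.

How it is judged:
On the way:
1. the blue cap is turned backward to the thread start and has dropped into it (z of blue_cap_grip in the frame of blue_bottle_neck below 0.029 m and angle between the x axis of blue_cap_grip and the x axis of blue_bottle_neck, either way round below 0.38 rad and horizontal distance between blue_cap_grip and blue_bottle_neck below 0.006 m), for 0.05 s.
At the end, for the whole second after the job is handed in: The blue cap is on its bottle, run down the thread to within 2.5 mm of home (bar centre less than 24.5 mm above the neck point) with its bar more than 57 degrees from the yellow marks, within 6 mm of the neck's axis and level within 8 degrees (z of blue_cap_grip in the frame of blue_bottle_neck below 0.0245 m and angle between the x axis of blue_cap_grip and the x axis of blue_bottle_neck, either way round above 1 rad and horizontal distance between blue_cap_grip and blue_bottle_neck below 0.006 m and angle between blue_cap_grip's own z axis and vertical below 0.14 rad); the robot touches nothing.
It fails at once if the orange cap is turned or moved by more than 10 mm at its bar's end (distance of orange_cap_end from where it was at the start of the episode above 0.01 m).
It also fails if it takes over 40 s, if anything falls off the work surface, if the arm or the gripper's body presses on something with over 40 N, if the wrist force passes 120 N, or if a joint passes its speed limit or range.

## Working session

There is one attempt and no reset: what is moved stays moved. The work goes in short steps, Python scripts to look and compute and a tool call to move; the robot and the scene stay as the last step left them, time stands still between calls to the robot, and variables do not carry over. Pictures are saved under pics/ and viewed, and the job is handed in when it is done.

Besides the shell and the picture viewer there is one more tool, called after "Call:" by a JSON object that holds its "name" and its "arguments". step_arm: Moves the arm, as the interface text tells. Its arguments: {"type":"object","properties":{"moves":{"type":"array"},"newtons":{"type":"number"}},"required":["moves"]}

```bash
mkdir -p pics; ls; python3 - <<'E'
from plant import robot
import cv2,json,numpy as np
s=robot.observe();print(s)
for n in["scene","top","wrist"]:
    c=robot.capture(n);cv2.imwrite(f"pics/{n}0.png",c["pixels"][:,:,::-1])
    print(n,{k:np.round(v,4).tolist() for k,v in c.items() if k!="pixels"})
E
```

```text
pics
{'time': 0.0, 'qpos': array([ 1.00601485e+00,  2.76588361e-01,  1.50611073e+00, -4.27298042e-06,
        1.36071661e+00, -1.20978749e-01]), 'dq': array([-1.32733954e-03, -1.25250119e-03, -9.03364369e-05,  1.42993439e-04,
       -1.06948522e-03,  1.01059976e-03]), 'joint_torque': array([ 1.06446296e-03, -4.16777194e+01, -2.45805699e+01,  1.70205267e-04,
        1.09512595e-02,  1.90504956e-06]), 'eef_pos': array([0.24660433, 0.51885337, 0.23045243]), 'tcp_rot': array([-3.04488888e-04,  2.20084235e-01,  9.75480445e-01, -8.59170060e-04]), 'ft_force': array([ 0.31764606, -0.71903936, -0.63971078]), 'torque': array([-0.01406325, -0.01987184,  0.0671238 ]), 'finger_gap': 0.0856975744346769}
scene {'fx': 429.0548, 'fy': 429.0548, 'cx': 321.9092, 'cy': 196.6718, 'xyz': [1.2319, 0.3402, 0.6375], 'rotation': [-0.24, 0.4981, 0.743, -0.3772]}
top {'fx': 388.3179, 'fy': 388.3179, 'cx': 328.3569, 'cy': 196.7349, 'xyz': [0.4691, 0.0534, 0.9591], 'rotation': [0.0609, -0.6986, 0.7112, -0.049]}
wrist {'fx': 329.2999, 'fy': 329.2999, 'cx': 315.8112, 'cy': 199.9649, 'tool_from_camera': [[0.0005, -0.9525, -0.3045, 0.0777], [1.0, 0.0008, -0.0009, -0.0014], [0.0011, -0.3045, 0.9525, -0.1434], [0.0, 0.0, 0.0, 1.0]]}
```

View pics/scene0.png

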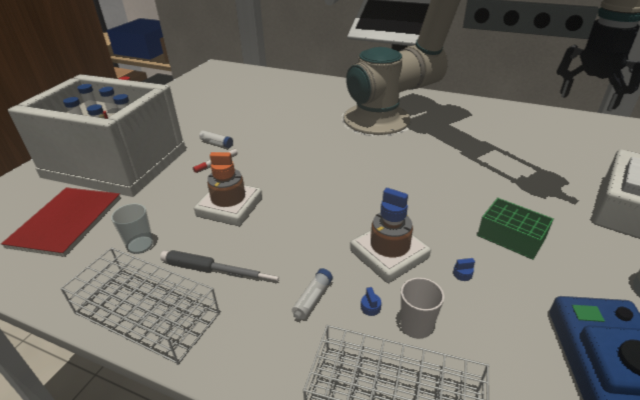

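View pics/top0.png

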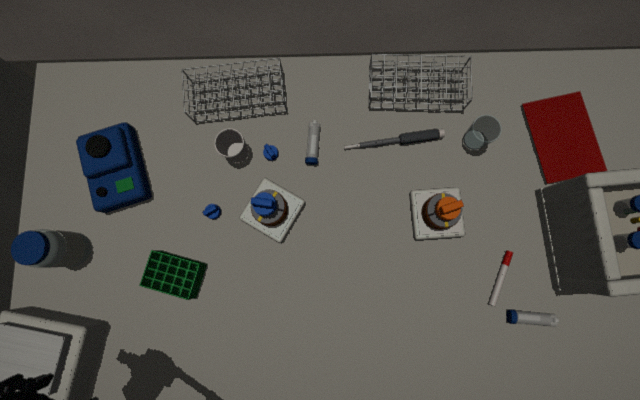

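View pics/wrist0.png

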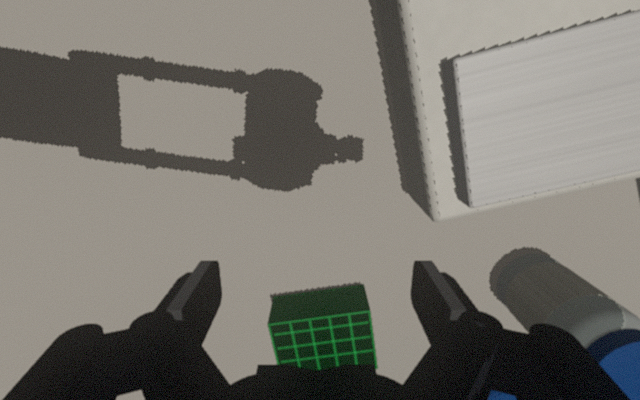

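The top picture shows the blue-capped bottle at about (272,210) and the orange one at (443,212). The smaller decoy caps lie at (212,211) and (270,152). Next I'll zoom in.

```bash
cat >h.py <<'E'
import numpy as np,cv2
from scipy.spatial.transform import Rotation as R
def q2R(q): return R.from_quat([q[1],q[2],q[3],q[0]]).as_matrix()
def ray_to_z(c,u,v,z,Rw=None,p=None):
    if Rw is None: Rw,p=q2R(c["rotation"]),np.array(c["xyz"])
    d=Rw@np.array([(u-c["cx"])/c["fx"],(v-c["cy"])/c["fy"],1]); return p+d*(z-p[2])/d[2]
def proj(c,P,Rw=None,p=None):
    if Rw is None: Rw,p=q2R(c["rotation"]),np.array(c["xyz"])
    q=Rw.T@(np.array(P)-p); return np.array([c["fx"]*q[0]/q[2]+c["cx"],c["fy"]*q[1]/q[2]+c["cy"]])
def wristpose(c,s):
    T=np.array(c["tool_from_camera"]);Rt=q2R(s["tcp_rot"]); return Rt@T[:3,:3],Rt@T[:3,3]+s["eef_pos"]
E
python3 - <<'E'
import cv2
a=cv2.imread("pics/top0.png")[165:255,230:315];b=cv2.imread("pics/scene0.png")[180:280,340:440]
cv2.imwrite("pics/z1.png",cv2.resize(a,None,fx=6,fy=6,interpolation=cv2.INTER_CUBIC))
cv2.imwrite("pics/z2.png",cv2.resize(b,None,fx=6,fy=6,interpolation=cv2.INTER_CUBIC))
E
```

```text
(no output)
```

View pics/z1.png

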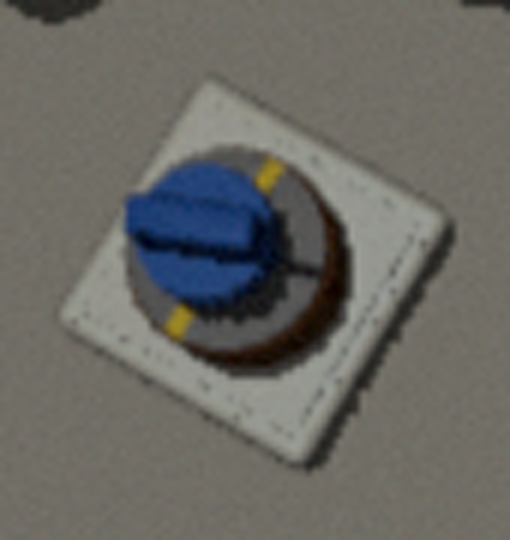

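View pics/z2.png

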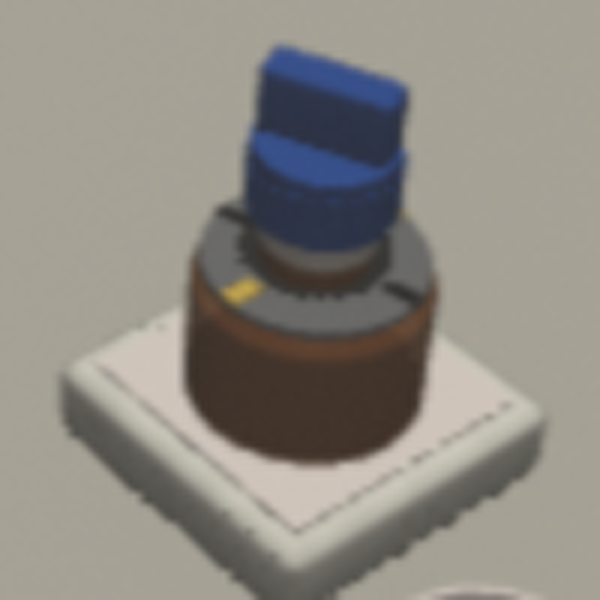

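Yellow marks are at zoomed (270,173) and (180,322), and the bar's top runs from about (127,212) to (258,232).

```bash
python3 - <<'E'
from plant import robot
from h import *
c=robot.capture("top"); sc=robot.capture("scene")
f=lambda x,y:(230+(x+.5)/6-.5,165+(y+.5)/6-.5)
y1=ray_to_z(c,*f(270,173),.088);y2=ray_to_z(c,*f(180,322),.088)
print(y1,y2,np.hypot(*(y1-y2)[:2]),"mid",(y1+y2)/2,"ang",np.degrees(np.arctan2(*(y1-y2)[[1,0]])))
# bar top: mask bright blue
img=c["pixels"].astype(int);
sub=img[165:255,230:315]; m=(sub[:,:,2]>sub[:,:,0]*1.6)&(sub[:,:,2]>60)
print(m.sum())
for q in [(127,197),(127,232),(252,200),(258,250),(127,212),(258,228)]:
    print(q,ray_to_z(c,*f(*q),.1615))
# block corners at z=.03
for q in [(207,85),(448,215),(300,462),(63,315)]: print("blk",ray_to_z(c,*f(*q),.03))
g=lambda x,y:(340+(x+.5)/6-.5,180+(y+.5)/6-.5)
b=[ray_to_z(sc,*g(*q),.1615) for q in [(278,46),(408,88),(397,110),(262,66)]]
print(np.array(b))
E
```

```text
[0.61586159 0.18953505 0.088     ] [0.55965052 0.22321469 0.088     ] 0.06552863500889797 mid [0.58775605 0.20637487 0.088     ] ang -30.928521038893752
358
(127, 197) [0.59598226 0.22786248 0.1615    ]
(127, 232) [0.58368882 0.22768248 0.1615    ]
(252, 200) [0.59408895 0.18426875 0.1615    ]
(258, 250) [0.57653271 0.18207606 0.1615    ]
(127, 212) [0.59070654 0.22778523 0.1615    ]
(258, 228) [0.58422527 0.18212134 0.1615    ]
blk [0.66253036 0.2245484  0.03      ]
blk [0.60705154 0.12649221 0.03      ]
blk [0.50895292 0.18605312 0.03      ]
blk [0.56936869 0.28175089 0.03      ]
[[0.57954313 0.18679045 0.1615    ]
 [0.58644957 0.23014459 0.1615    ]
 [0.59869032 0.22975104 0.1615    ]
 [0.59169802 0.18513467 0.1615    ]]
```

The measurements agree between cameras:
- **Neck:** about (0.5875, 0.2055), with its x axis at yaw -31°.
- **Bar:** yaw about -99°, which is 68° clockwise of the neck's x and inside the stated 40 to 70°.

The mark spacing and bar length match the sizes given. Moving above it now.

Call:
{"name": "step_arm", "arguments": {"moves": [{"x":-3.68,"y":-1.14,"z":-0.4,"jaw":-1},{"x":-3.68,"y":-1.14,"z":-0.4},{"x":-3.68,"y":-1.14,"z":-0.4},{"x":-3.68,"y":-1.14,"z":-0.4},{"x":-3.68,"y":-1.14,"z":-0.4},{"x":-3.68,"y":-1.14,"z":-0.4},{"x":-3.68,"y":-1.14,"z":-0.4},{"x":-3.68,"y":-1.14,"z":-0.4},{"x":-3.68,"y":-1.14,"z":-0.4},{"x":-3.68,"y":-1.14,"z":-0.4},{"x":-3.68,"y":-1.14,"z":-0.4},{"x":-3.68,"y":-1.14,"z":-0.4}], "newtons": 60}}

```text
invalid input at $.moves[0]: expected keys jaw, x, y, z, turn
```

Call:
{"name": "step_arm", "arguments": {"moves": [{"turn":0.125},{"turn":0.125},{"turn":0.125},{"turn":0.125},{"turn":0.125},{"turn":0.125},{"turn":0.125},{"turn":0.125},{"turn":0.125},{"turn":0.125},{"turn":0.035},{"turn":0}]}}

```text
invalid input at $.moves[0]: expected keys jaw, x, y, z, turn
```

All keys are required in every row.

Call:
{"name": "step_arm", "arguments": {"moves": [{"jaw":-1,"x":-3.68,"y":-1.14,"z":-0.4,"turn":0},{"jaw":-1,"x":-3.68,"y":-1.14,"z":-0.4,"turn":0},{"jaw":-1,"x":-3.68,"y":-1.14,"z":-0.4,"turn":0},{"jaw":-1,"x":-3.68,"y":-1.14,"z":-0.4,"turn":0},{"jaw":-1,"x":-3.68,"y":-1.14,"z":-0.4,"turn":0},{"jaw":-1,"x":-3.68,"y":-1.14,"z":-0.4,"turn":0},{"jaw":-1,"x":-3.68,"y":-1.14,"z":-0.4,"turn":0},{"jaw":-1,"x":-3.68,"y":-1.14,"z":-0.4,"turn":0},{"jaw":-1,"x":-3.68,"y":-1.14,"z":-0.4,"turn":0},{"jaw":-1,"x":-3.68,"y":-1.14,"z":-0.4,"turn":0},{"jaw":-1,"x":-3.68,"y":-1.14,"z":-0.4,"turn":0},{"jaw":-1,"x":-3.68,"y":-1.14,"z":-0.4,"turn":0}], "newtons": 60}}

```text
time: 1.25
eef_pos: [0.5953, 0.2, 0.2766]
tcp_rot: [-0.003, 0.213, 0.977, 0.0]
ft_force: [0.5, 0.7, 0.0]
finger_gap: 0.0856
```

Call:
{"name": "step_arm", "arguments": {"moves": [{"jaw":-1,"x":0,"y":0,"z":0,"turn":0.125},{"jaw":-1,"x":0,"y":0,"z":0,"turn":0.125},{"jaw":-1,"x":0,"y":0,"z":0,"turn":0.125},{"jaw":-1,"x":0,"y":0,"z":0,"turn":0.125},{"jaw":-1,"x":0,"y":0,"z":0,"turn":0.125},{"jaw":-1,"x":0,"y":0,"z":0,"turn":0.125},{"jaw":-1,"x":0,"y":0,"z":0,"turn":0.125},{"jaw":-1,"x":0,"y":0,"z":0,"turn":0.125},{"jaw":-1,"x":0,"y":0,"z":0,"turn":0.125},{"jaw":-1,"x":0,"y":0,"z":0,"turn":0.125},{"jaw":-1,"x":0,"y":0,"z":0,"turn":0.035},{"jaw":-1,"x":0,"y":0,"z":0,"turn":0}]}}

```text
time: 2.25
eef_pos: [0.6043, 0.1888, 0.2723]
tcp_rot: [-0.001, 0.759, 0.651, -0.004]
ft_force: [-0.4, -0.8, -0.2]
finger_gap: 0.0856
```

```bash
cat > look.py <<'E'
import sys
from plant import robot
from h import *
s=robot.observe();c=robot.capture("wrist")
cv2.imwrite(f"pics/{sys.argv[1]}.png",c["pixels"][:,:,::-1])
Rt=q2R(s["tcp_rot"]);print(s["time"],s["eef_pos"].round(4),"xyaw",np.degrees(np.arctan2(Rt[1,0],Rt[0,0])).round(2),"tilt",np.degrees(np.arccos(-Rt[2,2])).round(2),"F",s["ft_force"].round(1),s["torque"].round(2),"gap",s["finger_gap"],s["qpos"].round(2))
import pickle;pickle.dump((s,c),open(f"pics/{sys.argv[1]}.pkl","wb"))
E
python3 look.py w1
```

```text
2.25 [0.6043 0.1888 0.2723] xyaw 81.17 tilt 0.46 F [-0.4 -0.8 -0.2] [-0.02 -0.   -0.01] gap 0.085642624151018 [ 0.19  0.35  1.29 -0.    1.51  0.35]
```

View pics/w1.png

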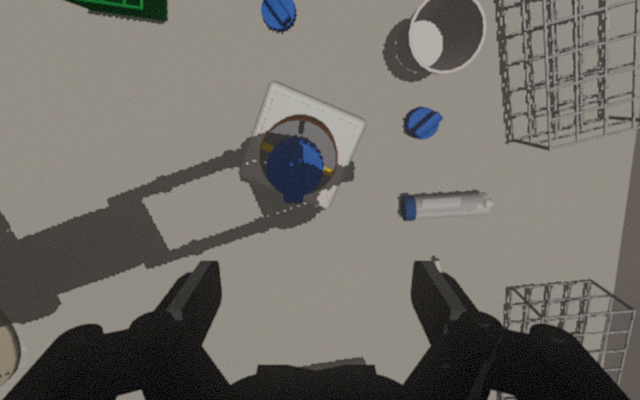

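Call:
{"name": "step_arm", "arguments": {"moves": [{"jaw":-1,"x":0.5,"y":-0.6,"z":1,"turn":0},{"jaw":-1,"x":0.5,"y":-0.6,"z":2,"turn":0},{"jaw":-1,"x":0.5,"y":-0.6,"z":2,"turn":0},{"jaw":-1,"x":0,"y":0,"z":0.7,"turn":0},{"jaw":-1,"x":0,"y":0,"z":0,"turn":0}]}}

```text
time: 2.72
eef_pos: [0.5893, 0.2064, 0.2147]
tcp_rot: [-0.0, 0.757, 0.653, -0.002]
ft_force: [-0.7, -0.2, -0.1]
finger_gap: 0.0853
```

```bash
python3 look.py w2
```

```text
2.7167 [0.5893 0.2064 0.2147] xyaw 81.55 tilt 0.25 F [-0.7 -0.2 -0.1] [0.01 0.01 0.01] gap 0.08525744141282204 [ 0.23  0.36  1.42 -0.    1.37  0.37]
```

View pics/w2.png

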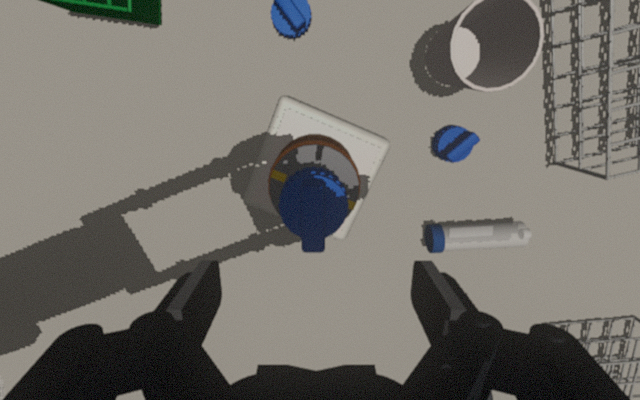

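```bash
python3 - <<'E'
import cv2,numpy as np
a=cv2.imread("pics/w2.png")[125:260,255:380]
a=np.clip(255*(a/255.)**.5,0,255).astype('uint8')
cv2.imwrite("pics/z3.png",cv2.resize(a,None,fx=4.4,fy=4.4,interpolation=cv2.INTER_CUBIC))
E
```

```text
(no output)
```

View pics/z3.png

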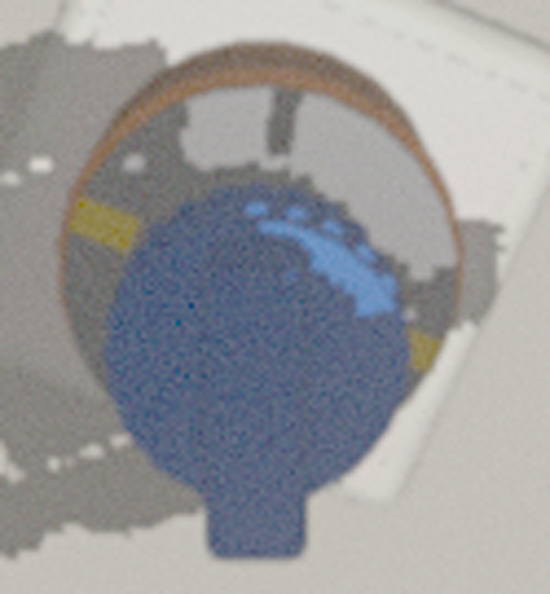

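```bash
python3 - <<'E'
from h import *
import pickle
s,c=pickle.load(open("pics/w2.pkl","rb"));Rw,p=wristpose(c,s)
f=lambda x,y:(255+(x+.5)/4.4-.5,125+(y+.5)/4.4-.5)
for n,q,z in [("barL",(208,558),.1615),("barR",(305,558),.1615),("capTop",(258,187),.1355),("capL",(105,340),.1355),("capR",(411,340),.1355),("ringTop",(265,84),.088),("ringL",(60,270),.088),("ringR",(463,270),.088)]:
    print(n,ray_to_z(c,*f(*q),z,Rw,p).round(4))
y1=ray_to_z(c,*f(82,218),.088,Rw,p) # left mark visible outer edge part
# fit marks: outer edges
a=ray_to_z(c,*f(72,215),.088,Rw,p);b=ray_to_z(c,*f(437,355),.088,Rw,p)
print(a,b,"ang",np.degrees(np.arctan2(*(b-a)[[1,0]])),np.linalg.norm(a-b))
E
```

```text
barL [0.5766 0.1856 0.1615]
barR [0.5911 0.1835 0.1615]
capTop [0.5914 0.235  0.1355]
capL [0.5631 0.2137 0.1355]
capR [0.6121 0.2065 0.1355]
ringTop [0.5935 0.2439 0.088 ]
ringL [0.549  0.2143 0.088 ]
ringR [0.626 0.203 0.088]
[0.553343   0.22462828 0.088     ] [0.61913233 0.18643062 0.088     ] ang -30.13969248566608 0.07607428296057774
```

The bar centre is near (0.5877, 0.207) at yaw 81.5°, and the neck is near (0.5876, 0.2062). I'm descending to a TCP height of about 0.14.

Call:
{"name": "step_arm", "arguments": {"moves": [{"jaw":-1,"x":0,"y":-0.15,"z":2,"turn":0},{"jaw":-1,"x":0,"y":0,"z":2,"turn":0},{"jaw":-1,"x":0,"y":0,"z":1.5,"turn":0},{"jaw":-1,"x":0,"y":0,"z":0.5,"turn":0},{"jaw":-1,"x":0,"y":0,"z":0,"turn":0},{"jaw":-1,"x":0,"y":0,"z":0,"turn":0}]}}

```text
time: 3.27
eef_pos: [0.5949, 0.2059, 0.1608]
tcp_rot: [0.004, 0.757, 0.653, 0.004]
ft_force: [1.2, 0.3, -0.1]
finger_gap: 0.0854
```

```bash
python3 look.py w3
```

```text
3.2667 [0.5949 0.2059 0.1608] xyaw 81.6 tilt 0.62 F [ 1.2  0.3 -0.1] [0.02 0.02 0.01] gap 0.08542461507989181 [ 0.22  0.4   1.5  -0.    1.23  0.37]
```

View pics/w3.png

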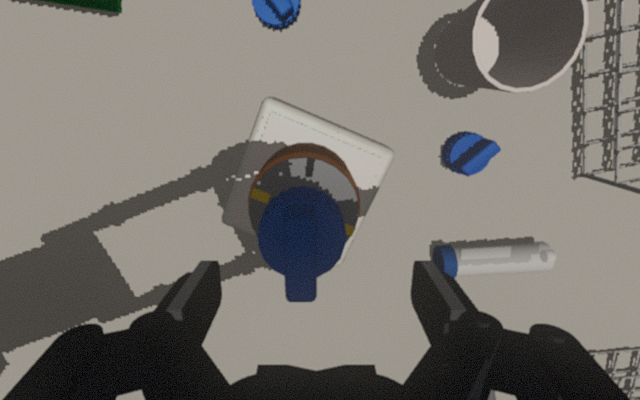

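Call:
{"name": "step_arm", "arguments": {"moves": [{"jaw":-1,"x":-0.05,"y":-0.4,"z":0,"turn":0},{"jaw":-1,"x":0,"y":-0.3,"z":0.3,"turn":0},{"jaw":-1,"x":0,"y":0,"z":0.5,"turn":0},{"jaw":-1,"x":0,"y":0,"z":0,"turn":0},{"jaw":-1,"x":0,"y":0,"z":0,"turn":0}]}}

```text
time: 3.73
eef_pos: [0.5899, 0.2069, 0.1568]
tcp_rot: [0.006, 0.757, 0.653, 0.008]
ft_force: [-0.3, 0.6, -0.3]
finger_gap: 0.0854
```

```bash
python3 look.py w4
```

```text
3.7333 [0.5899 0.2069 0.1568] xyaw 81.61 tilt 1.09 F [-0.3  0.6 -0.3] [0.   0.03 0.03] gap 0.08542605158813067 [ 0.23  0.39  1.53 -0.    1.21  0.38]
```

Call:
{"name": "step_arm", "arguments": {"moves": [{"jaw":-1,"x":0,"y":-0.2,"z":0.6,"turn":0},{"jaw":-1,"x":0,"y":-0.1,"z":0.6,"turn":0},{"jaw":-1,"x":0,"y":-0.1,"z":0.5,"turn":0},{"jaw":-1,"x":0,"y":0,"z":0,"turn":0}]}}

```text
time: 4.12
eef_pos: [0.5858, 0.2076, 0.138]
tcp_rot: [0.006, 0.757, 0.653, 0.008]
ft_force: [-0.7, 0.8, -0.3]
finger_gap: 0.0856
```

```bash
python3 look.py w5
```

```text
4.1167 [0.5858 0.2076 0.138 ] xyaw 81.62 tilt 1.08 F [-0.7  0.8 -0.3] [-0.05 -0.    0.01] gap 0.08556754171492985 [ 0.23  0.4   1.56 -0.    1.16  0.38]
```

Call:
{"name": "step_arm", "arguments": {"moves": [{"jaw":-1,"x":-0.1,"y":0.2,"z":-0.2,"turn":0},{"jaw":-1,"x":0,"y":0,"z":0,"turn":0}]}}

```text
time: 4.33
eef_pos: [0.5879, 0.2063, 0.1401]
tcp_rot: [0.006, 0.757, 0.654, 0.008]
ft_force: [0.4, -0.0, -0.4]
finger_gap: 0.0856
```

```bash
python3 look.py w6
```

```text
4.3333 [0.5879 0.2063 0.1401] xyaw 81.63 tilt 1.08 F [ 0.4 -0.  -0.4] [-0.   -0.05 -0.01] gap 0.08560189464084504 [ 0.23  0.4   1.55 -0.    1.17  0.38]
```

View pics/w6.png

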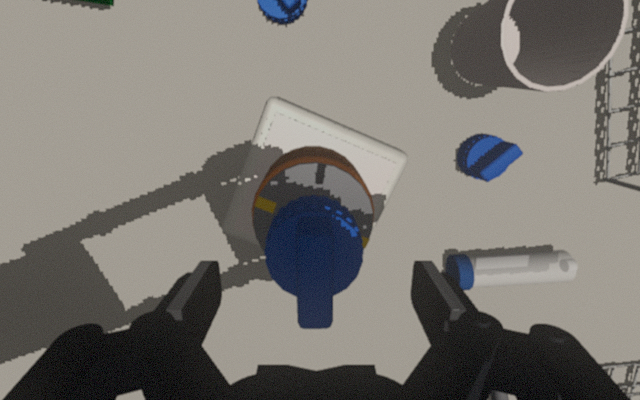

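Call:
{"name": "step_arm", "arguments": {"moves": [{"jaw":1,"x":0,"y":0,"z":0,"turn":0},{"jaw":1,"x":0,"y":0,"z":0,"turn":0},{"jaw":1,"x":0,"y":0,"z":0,"turn":0},{"jaw":1,"x":0,"y":0,"z":0,"turn":0},{"jaw":1,"x":0,"y":0,"z":0,"turn":0},{"jaw":1,"x":0,"y":0,"z":0,"turn":0},{"jaw":1,"x":0,"y":0,"z":0,"turn":0},{"jaw":1,"x":0,"y":0,"z":0,"turn":0}], "newtons": 50}}

```text
time: 5.05
eef_pos: [0.5883, 0.2064, 0.1411]
tcp_rot: [0.006, 0.757, 0.653, 0.008]
ft_force: [0.5, -0.0, -0.6]
finger_gap: 0.0149
```

```bash
python3 look.py w7
```

```text
5.05 [0.5883 0.2064 0.1411] xyaw 81.61 tilt 1.16 F [ 0.5 -0.  -0.6] [ 0.03 -0.   -0.06] gap 0.014914712968128132 [ 0.23  0.4   1.55 -0.    1.17  0.38]
```

View pics/w7.png

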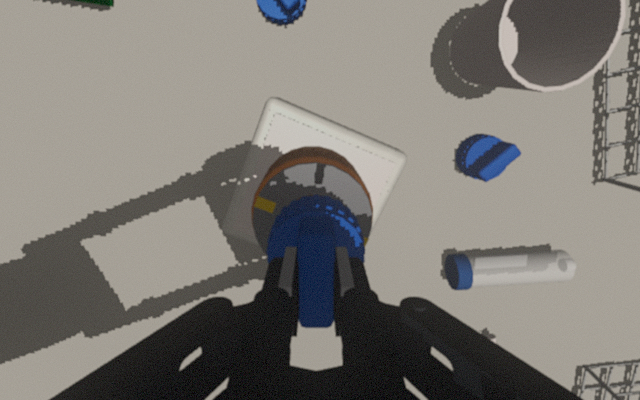

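The bar is gripped with a 15 mm gap and little force. Turning backward now.

Call:
{"name": "step_arm", "arguments": {"moves": [{"jaw":1,"x":0,"y":0,"z":0,"turn":-0.08},{"jaw":1,"x":0,"y":0,"z":0,"turn":-0.08},{"jaw":1,"x":0,"y":0,"z":0,"turn":-0.08},{"jaw":1,"x":0,"y":0,"z":0,"turn":-0.08}]}}

```text
time: 5.43
eef_pos: [0.5885, 0.2069, 0.1412]
tcp_rot: [0.007, 0.638, 0.77, 0.008]
ft_force: [-0.9, 0.1, 0.5]
finger_gap: 0.0148
```

```bash
python3 look.py w8
```

```text
5.4333 [0.5885 0.2069 0.1412] xyaw 100.69 tilt 1.19 F [-0.9  0.1  0.5] [0.05 0.03 0.02] gap 0.014837300800293083 [ 0.23  0.4   1.55 -0.    1.17  0.04]
```

Call:
{"name": "step_arm", "arguments": {"moves": [{"jaw":1,"x":0,"y":0,"z":0,"turn":-0.08},{"jaw":1,"x":0,"y":0,"z":0,"turn":-0.08},{"jaw":1,"x":0,"y":0,"z":0,"turn":-0.08},{"jaw":1,"x":0,"y":0,"z":0,"turn":-0.08},{"jaw":1,"x":0,"y":0,"z":0,"turn":-0.08},{"jaw":1,"x":0,"y":0,"z":0,"turn":-0.08},{"jaw":1,"x":0,"y":0,"z":0,"turn":-0.08},{"jaw":1,"x":0,"y":0,"z":0,"turn":-0.08},{"jaw":1,"x":0,"y":0,"z":0,"turn":-0.08},{"jaw":1,"x":0,"y":0,"z":0,"turn":-0.08},{"jaw":1,"x":0,"y":0,"z":0,"turn":0}]}}

```text
time: 6.4
eef_pos: [0.5885, 0.2075, 0.1409]
tcp_rot: [0.009, 0.277, 0.961, 0.005]
ft_force: [0.7, 0.1, -0.9]
finger_gap: 0.0151
```

```bash
python3 look.py w9
```

```text
6.4 [0.5885 0.2075 0.1409] xyaw 147.81 tilt 1.19 F [ 0.7  0.1 -0.9] [-0.02  0.06  0.04] gap 0.015086235127776633 [ 0.23  0.4   1.55 -0.    1.17 -0.78]
```

View pics/w9.png

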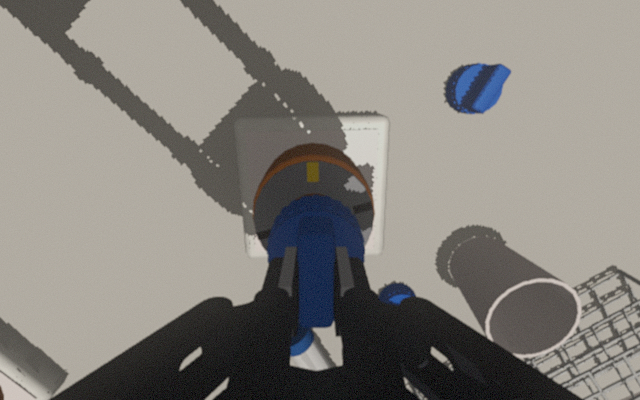

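The bar now lies along the yellow mark at (313,172). I'll make a small side correction and lower it into the thread.

Call:
{"name": "step_arm", "arguments": {"moves": [{"jaw":1,"x":0,"y":-0.1,"z":0.1,"turn":0},{"jaw":1,"x":0,"y":0,"z":0.2,"turn":0},{"jaw":1,"x":0,"y":0,"z":0.2,"turn":0}]}}

```text
time: 6.7
eef_pos: [0.5882, 0.2066, 0.1358]
tcp_rot: [0.01, 0.281, 0.96, 0.005]
ft_force: [0.4, -0.1, -0.5]
finger_gap: 0.0149
```

```bash
python3 look.py w10
```

```text
6.7 [0.5882 0.2066 0.1358] xyaw 147.29 tilt 1.23 F [ 0.4 -0.1 -0.5] [-0.03 -0.02  0.05] gap 0.014894588684128924 [ 0.23  0.4   1.56 -0.    1.16 -0.77]
```

Call:
{"name": "step_arm", "arguments": {"moves": [{"jaw":1,"x":0,"y":0,"z":0.1,"turn":0},{"jaw":1,"x":0,"y":0,"z":0.1,"turn":0}]}}

```text
time: 6.92
eef_pos: [0.5882, 0.2065, 0.1341]
tcp_rot: [0.009, 0.282, 0.959, 0.005]
ft_force: [-1.7, -2.3, 10.4]
finger_gap: 0.015
```

```bash
python3 look.py w11
```

```text
6.9167 [0.5882 0.2065 0.1341] xyaw 147.24 tilt 1.21 F [-1.7 -2.3 10.4] [-0.04  0.58  0.03] gap 0.015010079995318292 [ 0.23  0.4   1.56 -0.    1.15 -0.77]
```

View pics/w11.png

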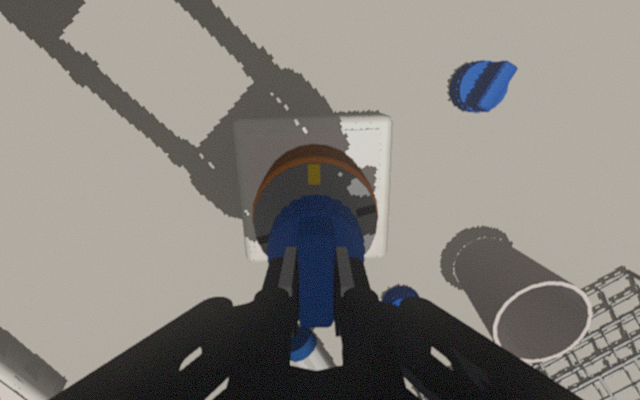

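It came down 7 mm and met contact at 10 N, so it is seated in the thread start. Now turning forward while following it down.

Call:
{"name": "step_arm", "arguments": {"moves": [{"jaw":1,"x":0,"y":0,"z":-0.03,"turn":0.06},{"jaw":1,"x":0,"y":0,"z":0.03,"turn":0.08},{"jaw":1,"x":0,"y":0,"z":0.04,"turn":0.08},{"jaw":1,"x":0,"y":0,"z":0.04,"turn":0.08}]}}

```text
time: 7.3
eef_pos: [0.5882, 0.2064, 0.1343]
tcp_rot: [0.009, 0.429, 0.903, 0.006]
ft_force: [-0.8, -0.5, 1.9]
finger_gap: 0.0149
```

```bash
python3 look.py w12
```

```text
7.3 [0.5882 0.2064 0.1343] xyaw 129.24 tilt 1.26 F [-0.8 -0.5  1.9] [-0.23  0.28  0.06] gap 0.014943681336825332 [ 0.23  0.4   1.56 -0.    1.15 -0.46]
```

Call:
{"name": "step_arm", "arguments": {"moves": [{"jaw":1,"x":0,"y":0,"z":0.1,"turn":0},{"jaw":1,"x":0,"y":0,"z":0.1,"turn":0}]}}

```text
time: 7.52
eef_pos: [0.5883, 0.2064, 0.134]
tcp_rot: [0.009, 0.428, 0.904, 0.007]
ft_force: [-2.4, -0.1, 6.9]
finger_gap: 0.0148
```

```bash
python3 look.py w13
```

```text
7.5167 [0.5883 0.2064 0.134 ] xyaw 129.25 tilt 1.31 F [-2.4 -0.1  6.9] [-0.06  0.51  0.06] gap 0.014769848379599795 [ 0.23  0.4   1.57 -0.    1.15 -0.46]
```

View pics/w13.png

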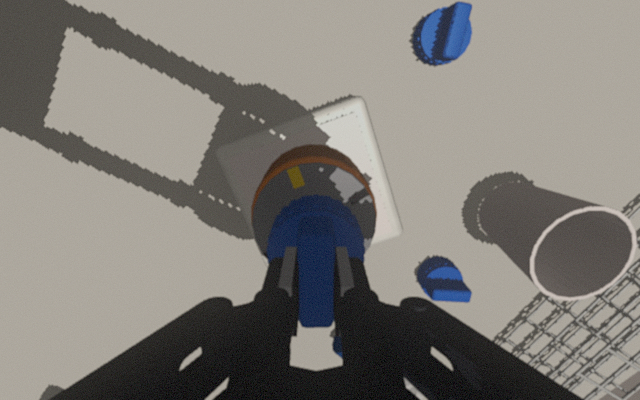

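```bash
python3 - <<'E'
from plant import robot
import cv2
c=robot.capture("scene")["pixels"][:,:,::-1][160:280,330:450]
cv2.imwrite("pics/s13.png",cv2.resize(c,None,fx=5,fy=5,interpolation=cv2.INTER_CUBIC))
E
```

```text
(no output)
```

View pics/s13.png

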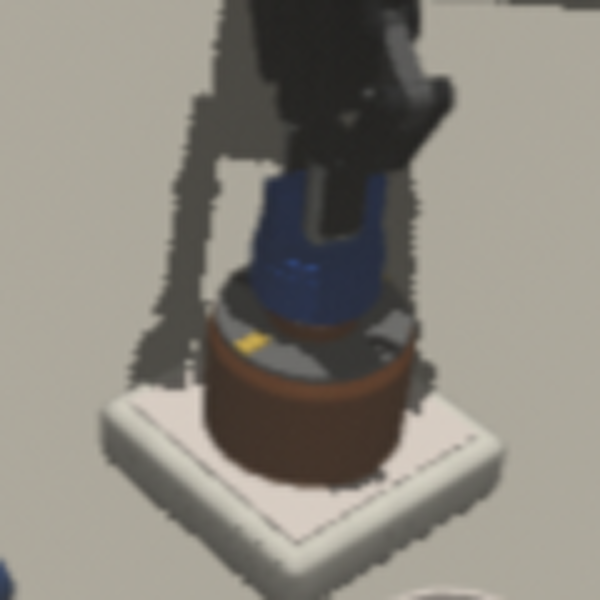

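The cap has dropped and is turning with the hand. I'll carry on under light downward pressure.

Call:
{"name": "step_arm", "arguments": {"moves": [{"jaw":1,"x":0,"y":0,"z":0.06,"turn":0.06},{"jaw":1,"x":0,"y":0,"z":0.1,"turn":0.06}]}}

```text
time: 7.78
eef_pos: [0.5874, 0.2055, 0.1339]
tcp_rot: [0.009, 0.481, 0.876, 0.006]
ft_force: [-3.2, -2.0, 7.2]
finger_gap: 0.0147
```

```bash
python3 look.py w14
```

```text
7.7833 [0.5874 0.2055 0.1339] xyaw 122.43 tilt 1.24 F [-3.2 -2.   7.2] [-0.3   0.61  0.09] gap 0.014741129163317936 [ 0.23  0.4   1.57 -0.    1.15 -0.34]
```

```bash
python3 - <<'E'
from plant import robot
import cv2,numpy as np
c=robot.capture("scene")["pixels"][:,:,::-1][180:260,350:430]
a=np.clip(255*(c/255.)**.5,0,255).astype('uint8')
A=cv2.resize(a,None,fx=7,fy=7,interpolation=cv2.INTER_CUBIC)
cv2.imwrite("pics/s14.png",A)
for n in("w7","w11","w14"):
    b=cv2.imread(f"pics/{n}.png")[150:350,230:400]; b=np.clip(255*(b/255.)**.5,0,255).astype('uint8'); cv2.imwrite(f"pics/{n}z.png",b)
cv2.imwrite("pics/cmp.png",cv2.resize(np.hstack([cv2.imread(f"pics/{n}z.png") for n in("w7","w11","w14")]),None,fx=1.5,fy=1.5))
E
```

```text
(no output)
```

View pics/s14.png

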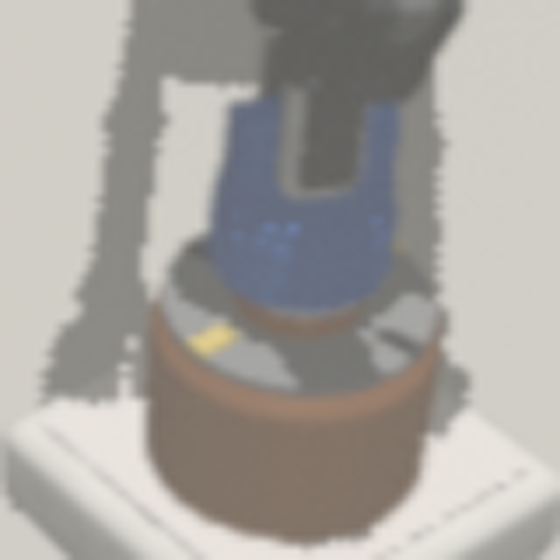

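View pics/cmp.png

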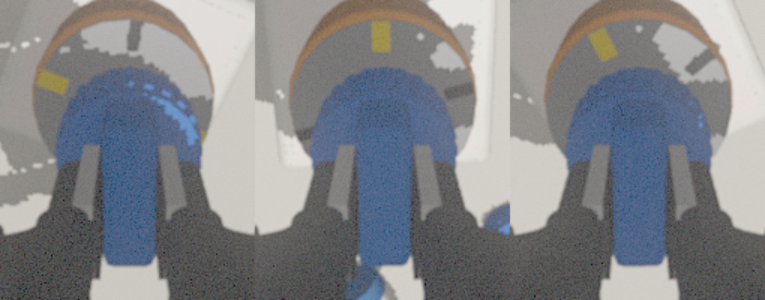

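```bash
python3 - <<'E'
from plant import robot
from h import *
c=robot.capture("scene")
N=np.array([.5877,.2063]);d=np.array(c["xyz"])[:2]-N;d/=np.linalg.norm(d)
for h in (33.5,29,28,27,26.5,25.5,24.5,22):
    z=.115+(h-39)/1000; P=[*(N+.0245*d),z]; print(h,proj(c,P).round(2))
print("ring front",proj(c,[*(N+.0385*d),.088]))
# column profile, blue
g=cv2.imread("pics/scene0.png");
for im,n in((g[:,:,::-1],"0"),(c["pixels"],"now")):
    for u in(391,393,395): print(n,u,[(v,tuple(int(x) for x in im[v,u])) for v in range(217,238)])
E
```

```text
33.5 [391.78 221.52]
29 [391.59 223.34]
28 [391.55 223.74]
27 [391.51 224.14]
26.5 [391.49 224.34]
25.5 [391.45 224.74]
24.5 [391.41 225.13]
22 [391.3  226.13]
ring front [390.4026071  234.88516659]
0 391 [(217, (46, 52, 72)), (218, (46, 52, 72)), (219, (45, 52, 72)), (220, (45, 52, 72)), (221, (55, 59, 73)), (222, (84, 81, 81)), (223, (91, 87, 83)), (224, (88, 82, 77)), (225, (73, 62, 54)), (226, (64, 51, 42)), (227, (63, 50, 42)), (228, (62, 57, 52)), (229, (82, 81, 78)), (230, (101, 100, 98)), (231, (106, 105, 103)), (232, (106, 105, 102)), (233, (106, 105, 103)), (234, (102, 102, 99)), (235, (82, 80, 78)), (236, (76, 65, 58)), (237, (92, 67, 51))]
0 393 [(217, (45, 50, 71)), (218, (46, 52, 73)), (219, (46, 52, 73)), (220, (46, 53, 73)), (221, (52, 57, 74)), (222, (84, 82, 82)), (223, (92, 88, 84)), (224, (91, 87, 82)), (225, (78, 68, 61)), (226, (66, 53, 45)), (227, (64, 51, 42)), (228, (61, 54, 48)), (229, (68, 66, 63)), (230, (98, 97, 94)), (231, (105, 105, 102)), (232, (105, 105, 102)), (233, (106, 106, 103)), (234, (103, 103, 100)), (235, (84, 83, 81)), (236, (74, 66, 60)), (
[... 1131 characters left out ...]
226, (67, 52, 43)), (227, (64, 49, 40)), (228, (60, 52, 46)), (229, (57, 55, 51)), (230, (57, 56, 54)), (231, (57, 56, 54)), (232, (56, 56, 53)), (233, (57, 57, 54)), (234, (59, 58, 56)), (235, (60, 58, 56)), (236, (70, 61, 54)), (237, (93, 67, 51))]
now 395 [(217, (42, 49, 67)), (218, (41, 48, 66)), (219, (42, 48, 66)), (220, (42, 48, 66)), (221, (42, 48, 66)), (222, (43, 49, 67)), (223, (44, 51, 68)), (224, (56, 60, 70)), (225, (67, 57, 53)), (226, (65, 50, 41)), (227, (64, 50, 41)), (228, (59, 53, 47)), (229, (57, 55, 52)), (230, (57, 56, 53)), (231, (57, 56, 54)), (232, (56, 56, 53)), (233, (56, 55, 53)), (234, (56, 55, 53)), (235, (59, 58, 56)), (236, (70, 61, 54)), (237, (92, 66, 50))]
```

The scene camera puts the cap bottom about 6.3 mm down, so the bar is near 27 mm. It isn't descending further as it turns, which suggests it is about 1 mm short of the thread start and riding. I'll turn back to the mark and press it properly.

Call:
{"name": "step_arm", "arguments": {"moves": [{"jaw":1,"x":0,"y":0,"z":-0.05,"turn":-0.09},{"jaw":1,"x":0,"y":0,"z":0,"turn":-0.09},{"jaw":1,"x":0,"y":0,"z":0,"turn":-0.09},{"jaw":1,"x":0,"y":0,"z":0,"turn":-0.09},{"jaw":1,"x":0,"y":0,"z":0,"turn":-0.09},{"jaw":1,"x":0,"y":0,"z":0,"turn":0}]}}

```text
time: 8.43
eef_pos: [0.5875, 0.2059, 0.1344]
tcp_rot: [0.011, 0.257, 0.966, 0.004]
ft_force: [-0.1, -0.2, 1.6]
finger_gap: 0.0152
```

```bash
python3 look.py w15
```

```text
8.4333 [0.5875 0.2059 0.1344] xyaw 150.21 tilt 1.31 F [-0.1 -0.2  1.6] [-0.03  0.11  0.03] gap 0.015185113918713834 [ 0.23  0.4   1.57 -0.    1.15 -0.82]
```

Call:
{"name": "step_arm", "arguments": {"moves": [{"jaw":1,"x":0,"y":0,"z":0.1,"turn":0},{"jaw":1,"x":0,"y":0,"z":0.2,"turn":0}]}}

```text
time: 8.65
eef_pos: [0.5878, 0.2057, 0.134]
tcp_rot: [0.011, 0.26, 0.966, 0.005]
ft_force: [-4.3, -1.0, 17.0]
finger_gap: 0.0148
```

```bash
python3 look.py w16
```

```text
8.65 [0.5878 0.2057 0.134 ] xyaw 149.87 tilt 1.38 F [-4.3 -1.  17. ] [-0.14  1.    0.06] gap 0.014767911487983927 [ 0.23  0.4   1.57 -0.    1.15 -0.82]
```

There's a firm stop at 0.134 (17 N). I'll let the cap go briefly so it can settle and centre itself, look, and then grip again.

Call:
{"name": "step_arm", "arguments": {"moves": [{"jaw":1,"x":0,"y":0,"z":0,"turn":0.015},{"jaw":1,"x":0,"y":0,"z":0,"turn":0},{"jaw":0.2,"x":0,"y":0,"z":0,"turn":0},{"jaw":0.2,"x":0,"y":0,"z":0,"turn":0},{"jaw":0.2,"x":0,"y":0,"z":0,"turn":0},{"jaw":0.2,"x":0,"y":0,"z":0,"turn":0}]}}

```text
time: 9.2
eef_pos: [0.5878, 0.206, 0.1342]
tcp_rot: [0.011, 0.269, 0.963, 0.005]
ft_force: [-0.7, 0.6, 0.5]
finger_gap: 0.0344
```

```bash
python3 look.py w17; python3 - <<'E'
from plant import robot
import cv2,numpy as np
p=robot.capture("scene")["pixels"]
for u in(391,393,395): print(u,[(v,tuple(int(x) for x in p[v,u])) for v in range(221,229)])
c=p[:,:,::-1][180:260,350:430]
a=np.clip(255*(c/255.)**.5,0,255).astype('uint8')
A=cv2.resize(a,None,fx=7,fy=7,interpolation=cv2.INTER_CUBIC);cv2.imwrite("pics/s17.png",A)
E
```

```text
9.2 [0.5878 0.206  0.1342] xyaw 148.72 tilt 1.44 F [-0.7  0.6  0.5] [ 0.02  0.01 -0.02] gap 0.03438818373984394 [ 0.23  0.4   1.57 -0.    1.15 -0.8 ]
391 [(221, (43, 50, 73)), (222, (43, 51, 75)), (223, (43, 51, 73)), (224, (51, 55, 70)), (225, (64, 54, 51)), (226, (64, 50, 41)), (227, (63, 50, 41)), (228, (60, 53, 48))]
393 [(221, (42, 51, 73)), (222, (43, 51, 74)), (223, (43, 51, 74)), (224, (52, 57, 74)), (225, (70, 60, 57)), (226, (67, 52, 44)), (227, (65, 51, 41)), (228, (61, 53, 46))]
395 [(221, (42, 50, 73)), (222, (42, 51, 73)), (223, (43, 51, 73)), (224, (52, 57, 72)), (225, (65, 55, 53)), (226, (65, 51, 41)), (227, (64, 50, 41)), (228, (60, 53, 48))]
```

View pics/s17.png

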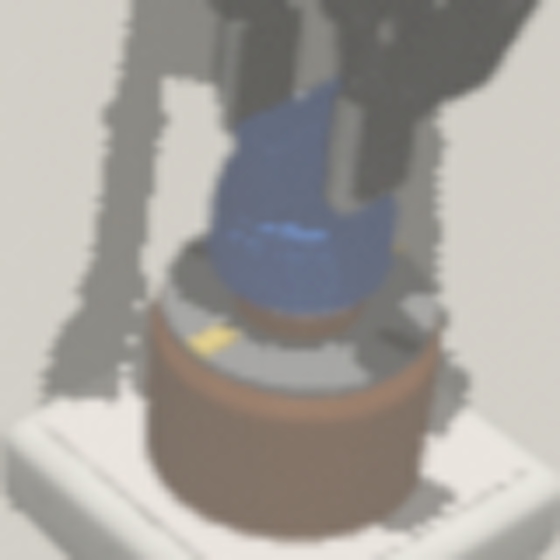

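View pics/w17.png

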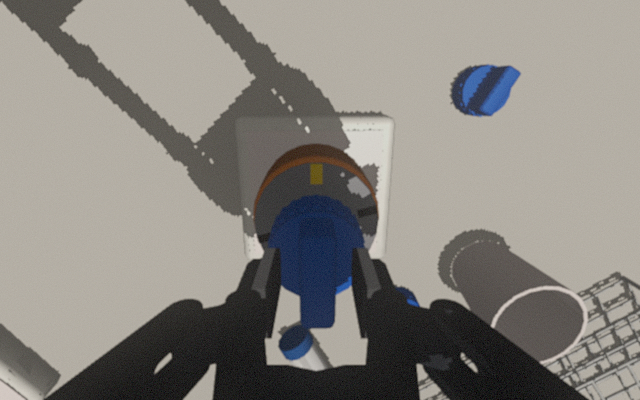

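```bash
python3 - <<'E'
from h import *
import pickle
for n in("w2","w5","w7","w9","w11","w14","w17"):
    s,c=pickle.load(open(f"pics/{n}.pkl","rb"));print(n,np.degrees(q2R(s["tcp_rot"])[:,2][:2]).round(2),s["qpos"].round(4))
E
```

```text
w2 [-0.2  -0.15] [ 0.2265  0.3616  1.4187 -0.0019  1.3654  0.3743]
w5 [1.08 0.08] [ 0.2304  0.3975  1.5604 -0.0033  1.165   0.3781]
w7 [1.15 0.11] [ 0.2275  0.3972  1.5527 -0.003   1.1717  0.3752]
w9 [1.17 0.22] [ 2.2810e-01  3.9760e-01  1.5527e+00 -1.0000e-03  1.1706e+00 -7.8050e-01]
w11 [1.19 0.21] [ 2.2670e-01  4.0200e-01  1.5637e+00 -1.2000e-03  1.1548e+00 -7.7190e-01]
w14 [1.23 0.12] [ 0.2264  0.4006  1.5666 -0.003   1.153  -0.3385]
w17 [1.42 0.22] [ 0.2264  0.3993  1.568  -0.002   1.1493 -0.7978]
```

On release the cap settled about 0.5 mm lower and is still on the mark. I'll grip again slightly lower and turn in small steps, watching for a downward pull.

Call:
{"name": "step_arm", "arguments": {"moves": [{"jaw":0.2,"x":0,"y":0,"z":0.1,"turn":0},{"jaw":0.2,"x":0,"y":0,"z":0.05,"turn":0},{"jaw":1,"x":0,"y":0,"z":0,"turn":0},{"jaw":1,"x":0,"y":0,"z":0,"turn":0},{"jaw":1,"x":0,"y":0,"z":0,"turn":0},{"jaw":1,"x":0,"y":0,"z":0,"turn":0}], "newtons": 40}}

```text
time: 9.8
eef_pos: [0.5878, 0.2059, 0.1323]
tcp_rot: [0.011, 0.269, 0.963, 0.005]
ft_force: [-0.0, 0.4, 0.0]
finger_gap: 0.0151
```

```bash
python3 look.py w18
```

```text
9.8 [0.5878 0.2059 0.1323] xyaw 148.72 tilt 1.4 F [-0.   0.4  0. ] [-0.03  0.03 -0.02] gap 0.015073478748822595 [ 0.23  0.4   1.57 -0.    1.15 -0.8 ]
```

Call:
{"name": "step_arm", "arguments": {"moves": [{"jaw":1,"x":0,"y":0,"z":0,"turn":0.08},{"jaw":1,"x":0,"y":0,"z":0.02,"turn":0.08},{"jaw":1,"x":0,"y":0,"z":0.05,"turn":0.08}]}}

```text
time: 10.1
eef_pos: [0.5879, 0.206, 0.1322]
tcp_rot: [0.011, 0.387, 0.922, 0.007]
ft_force: [-0.9, 0.7, 3.8]
finger_gap: 0.0153
```

```bash
python3 look.py w19
```

```text
10.1 [0.5879 0.206  0.1322] xyaw 134.45 tilt 1.44 F [-0.9  0.7  3.8] [-0.03  0.13 -0.01] gap 0.015278983425772859 [ 0.23  0.4   1.57 -0.    1.14 -0.55]
```

Call:
{"name": "step_arm", "arguments": {"moves": [{"jaw":1,"x":0,"y":0,"z":0.05,"turn":0.08},{"jaw":1,"x":0,"y":0,"z":0.05,"turn":0.08},{"jaw":1,"x":0,"y":0,"z":0.05,"turn":0.08}]}}

```text
time: 10.4
eef_pos: [0.5886, 0.2065, 0.1321]
tcp_rot: [0.011, 0.498, 0.867, 0.009]
ft_force: [-0.9, 0.7, 2.0]
finger_gap: 0.015
```

```bash
python3 look.py w20; cat >sc.py <<'E'
import sys
from plant import robot
import cv2,numpy as np
p=robot.capture("scene")["pixels"]
for u in(391,393,395): print(u,[(v,tuple(int(x) for x in p[v,u])) for v in range(222,229)])
c=p[:,:,::-1][180:260,350:430]
a=np.clip(255*(c/255.)**.5,0,255).astype('uint8')
cv2.imwrite(f"pics/{sys.argv[1]}.png",cv2.resize(a,None,fx=7,fy=7,interpolation=cv2.INTER_CUBIC))
E
python3 sc.py s20
```

```text
10.4 [0.5886 0.2065 0.1321] xyaw 120.3 tilt 1.58 F [-0.9  0.7  2. ] [-0.04  0.14  0.05] gap 0.015046566630332589 [ 0.23  0.4   1.57 -0.    1.14 -0.3 ]
391 [(222, (42, 48, 67)), (223, (42, 48, 67)), (224, (46, 49, 65)), (225, (61, 51, 48)), (226, (64, 49, 40)), (227, (62, 49, 40)), (228, (59, 53, 48))]
393 [(222, (42, 49, 67)), (223, (41, 48, 67)), (224, (45, 50, 66)), (225, (61, 53, 52)), (226, (64, 50, 42)), (227, (64, 49, 40)), (228, (60, 52, 45))]
395 [(222, (42, 48, 66)), (223, (41, 47, 65)), (224, (45, 49, 65)), (225, (59, 50, 49)), (226, (63, 50, 41)), (227, (63, 49, 40)), (228, (58, 52, 47))]
```

View pics/s20.png

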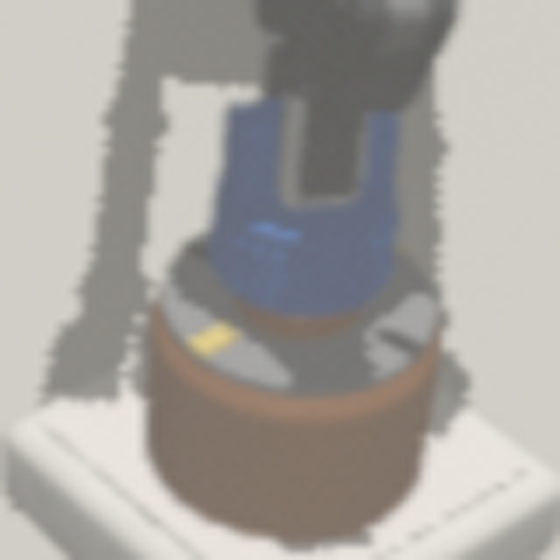

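View pics/w20.png

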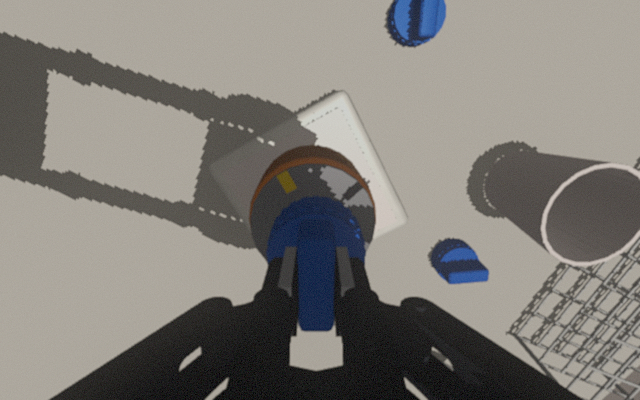

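Compared with the first try, the cap bottom is now about 1.5 mm lower at 28°, so it is engaging. Continuing.

Call:
{"name": "step_arm", "arguments": {"moves": [{"jaw":1,"x":0,"y":0,"z":0.08,"turn":0.07},{"jaw":1,"x":0,"y":0,"z":0.08,"turn":0.07},{"jaw":1,"x":0,"y":0,"z":0.08,"turn":0.07}]}}

```text
time: 10.75
eef_pos: [0.5886, 0.2063, 0.1311]
tcp_rot: [0.01, 0.583, 0.812, 0.01]
ft_force: [-0.8, -0.7, 3.3]
finger_gap: 0.0153
```

```bash
python3 look.py w21; python3 sc.py s21
```

```text
10.75 [0.5886 0.2063 0.1311] xyaw 108.68 tilt 1.61 F [-0.8 -0.7  3.3] [-0.2   0.16  0.06] gap 0.015292572975130958 [ 0.23  0.4   1.57 -0.    1.14 -0.1 ]
391 [(222, (42, 48, 67)), (223, (42, 48, 66)), (224, (44, 49, 66)), (225, (51, 49, 55)), (226, (60, 49, 44)), (227, (62, 49, 40)), (228, (59, 52, 47))]
393 [(222, (42, 48, 66)), (223, (43, 49, 67)), (224, (43, 49, 66)), (225, (52, 50, 55)), (226, (62, 49, 43)), (227, (64, 50, 41)), (228, (60, 52, 46))]
395 [(222, (43, 49, 67)), (223, (42, 48, 66)), (224, (43, 49, 65)), (225, (50, 49, 54)), (226, (61, 49, 43)), (227, (64, 49, 41)), (228, (59, 53, 47))]
```

It's now descending with the turn.

Call:
{"name": "step_arm", "arguments": {"moves": [{"jaw":1,"x":0,"y":0,"z":0.1,"turn":0.07},{"jaw":1,"x":0,"y":0,"z":0.1,"turn":0.07},{"jaw":1,"x":0,"y":0,"z":0.1,"turn":0.07},{"jaw":1,"x":0,"y":0,"z":0.1,"turn":0.07}]}}

```text
time: 11.18
eef_pos: [0.5882, 0.206, 0.1295]
tcp_rot: [0.009, 0.687, 0.726, 0.011]
ft_force: [-1.5, 0.0, 4.2]
finger_gap: 0.0151
```

```bash
python3 look.py w22; python3 sc.py s22
```

```text
11.1833 [0.5882 0.206  0.1295] xyaw 93.2 tilt 1.63 F [-1.5  0.   4.2] [-0.17  0.29  0.1 ] gap 0.015120918480267294 [ 0.23  0.4   1.58 -0.    1.14  0.17]
391 [(222, (41, 48, 66)), (223, (41, 48, 66)), (224, (42, 48, 66)), (225, (46, 49, 63)), (226, (59, 49, 47)), (227, (62, 49, 41)), (228, (59, 54, 48))]
393 [(222, (42, 48, 67)), (223, (42, 48, 67)), (224, (41, 48, 66)), (225, (45, 49, 66)), (226, (60, 49, 48)), (227, (64, 50, 42)), (228, (60, 52, 46))]
395 [(222, (42, 49, 70)), (223, (42, 50, 69)), (224, (42, 49, 69)), (225, (45, 49, 67)), (226, (59, 49, 49)), (227, (63, 49, 41)), (228, (59, 52, 47))]
```

Call:
{"name": "step_arm", "arguments": {"moves": [{"jaw":1,"x":0,"y":0,"z":0.1,"turn":0.07},{"jaw":1,"x":0,"y":0,"z":0.08,"turn":0.07},{"jaw":1,"x":0,"y":0,"z":0.05,"turn":0.07},{"jaw":1,"x":0,"y":0,"z":0.05,"turn":0.06},{"jaw":1,"x":0,"y":0,"z":0.05,"turn":0.05}]}}

```text
time: 11.7
eef_pos: [0.5873, 0.206, 0.1282]
tcp_rot: [0.007, 0.791, 0.612, 0.012]
ft_force: [-2.4, -0.3, 5.7]
finger_gap: 0.015
```

```bash
python3 look.py w23; python3 sc.py s23
```

```text
11.7 [0.5873 0.206  0.1282] xyaw 75.43 tilt 1.58 F [-2.4 -0.3  5.7] [0.12 0.62 0.11] gap 0.015044719946062546 [ 0.23  0.4   1.58 -0.    1.13  0.48]
391 [(222, (44, 51, 76)), (223, (44, 52, 75)), (224, (43, 52, 76)), (225, (45, 51, 72)), (226, (57, 50, 52)), (227, (61, 49, 42)), (228, (59, 53, 47))]
393 [(222, (43, 52, 76)), (223, (44, 52, 77)), (224, (44, 53, 77)), (225, (44, 51, 74)), (226, (55, 50, 54)), (227, (62, 50, 43)), (228, (59, 52, 45))]
395 [(222, (43, 52, 75)), (223, (42, 52, 75)), (224, (43, 51, 74)), (225, (43, 50, 70)), (226, (54, 50, 54)), (227, (61, 49, 42)), (228, (59, 53, 48))]
```

View pics/w23.png

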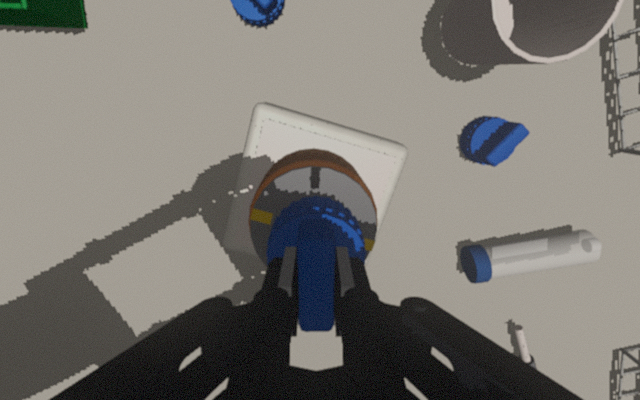

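The bar is on the black mark at (315,177). The hand has come down 4.1 mm since the second grip, which matches the thread. A final nudge, then I'll let go and lift.

Call:
{"name": "step_arm", "arguments": {"moves": [{"jaw":1,"x":0,"y":0,"z":0.05,"turn":0.03},{"jaw":1,"x":0,"y":0,"z":0.0,"turn":0},{"jaw":-1,"x":0,"y":0,"z":0,"turn":0},{"jaw":-1,"x":0,"y":0,"z":0,"turn":0},{"jaw":-1,"x":0,"y":0,"z":0,"turn":0},{"jaw":-1,"x":0,"y":0,"z":0,"turn":0},{"jaw":-1,"x":0,"y":0,"z":0,"turn":0},{"jaw":-1,"x":0,"y":0,"z":0,"turn":0}]}}

```text
time: 12.47
eef_pos: [0.5874, 0.206, 0.1263]
tcp_rot: [0.007, 0.795, 0.607, 0.012]
ft_force: [0.7, -0.9, -0.2]
finger_gap: 0.0848
```

Call:
{"name": "step_arm", "arguments": {"moves": [{"jaw":-1,"x":0,"y":0,"z":-1,"turn":0},{"jaw":-1,"x":0,"y":0,"z":-2,"turn":0},{"jaw":-1,"x":0,"y":0,"z":-2,"turn":0},{"jaw":-1,"x":0,"y":0,"z":-2,"turn":0},{"jaw":-1,"x":0,"y":0,"z":-2,"turn":0},{"jaw":-1,"x":0,"y":0,"z":-1,"turn":0},{"jaw":-1,"x":0,"y":0,"z":0,"turn":0}]}}

```text
time: 13.05
eef_pos: [0.5842, 0.2054, 0.2328]
tcp_rot: [0.006, 0.795, 0.607, 0.011]
ft_force: [-0.7, -0.4, 0.6]
finger_gap: 0.0854
```

```bash
python3 look.py w24; python3 sc.py s24; python3 - <<'E'
from plant import robot
import cv2,numpy as np
p=robot.capture("top")["pixels"][:,:,::-1]; cv2.imwrite("pics/t24f.png",p)
cv2.imwrite("pics/t24.png",cv2.resize(p[165:255,230:315],None,fx=6,fy=6,interpolation=cv2.INTER_CUBIC))
a=cv2.imread("pics/top0.png")[190:240,410:470].astype(int);print("orange diff",np.abs(a-p[190:240,410:470]).mean())
E
```

```text
13.05 [0.5842 0.2054 0.2328] xyaw 74.76 tilt 1.43 F [-0.7 -0.4  0.6] [-0.03 -0.01 -0.06] gap 0.08536879578667529 [ 0.23  0.33  1.42 -0.    1.36  0.49]
391 [(222, (43, 50, 70)), (223, (43, 50, 71)), (224, (43, 50, 71)), (225, (45, 50, 69)), (226, (52, 49, 55)), (227, (60, 50, 44)), (228, (59, 53, 47))]
393 [(222, (43, 50, 73)), (223, (43, 50, 73)), (224, (43, 50, 73)), (225, (44, 51, 73)), (226, (48, 50, 63)), (227, (60, 50, 47)), (228, (60, 53, 47))]
395 [(222, (44, 51, 72)), (223, (43, 50, 71)), (224, (44, 51, 72)), (225, (43, 50, 70)), (226, (49, 50, 60)), (227, (61, 50, 46)), (228, (60, 54, 48))]
orange diff 9.574222222222222
```

View pics/w24.png

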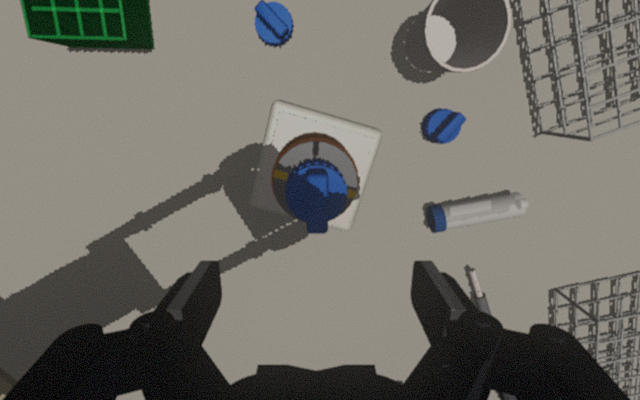

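View pics/s24.png

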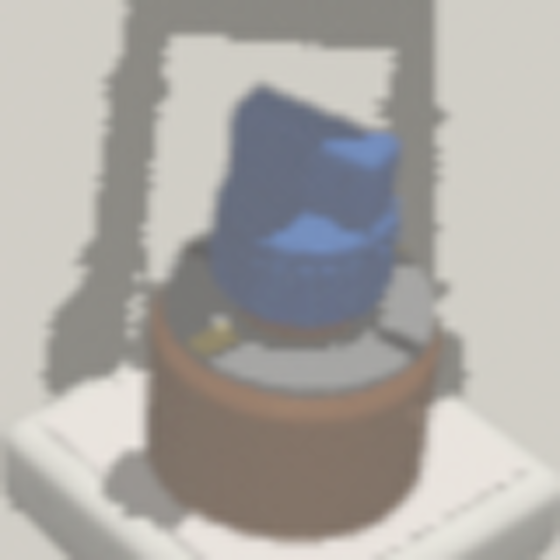

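The cap edge is now at about row 226.1, where a bar height of 22 mm predicts 226.1, and the bar is on the black marks. One check of the orange cap before handing in.

```bash
python3 - <<'E'
import cv2,numpy as np
a=cv2.imread("pics/top0.png")[165:255,400:485];b=cv2.imread("pics/t24f.png")[165:255,400:485]
cv2.imwrite("pics/oc.png",cv2.resize(np.hstack([a,b]),None,fx=4,fy=4))
E
```

```text
(no output)
```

View pics/oc.png

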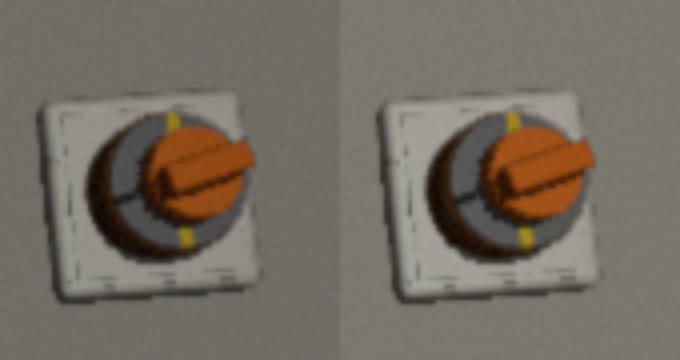

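The orange cap looks the same before and after; only the exposure differs. Handing in.

```bash
python3 -c "
from plant import robot
print(robot.sign_off())"
```

```text
the job is handed in; nothing more can be done
None
```

The blue cap is run fully home on its bottle and the job is handed in; signing off gives no verdict. I turned the cap back about 67° to the yellow marks, where it dropped about 7 mm into the thread start. I then turned it forward about 74° while following it down, let go and lifted clear, finishing at about 13 s.

- **Final checks:** the bar is on the black marks, with the hand at about 74° from the yellow marks when I let go. The scene camera puts the bar centre about 22 mm above the neck. The gripper is open and about 11 cm higher than when it let go. The orange cap looks unmoved.
- **What went wrong:** on the first forward turn the cap did not descend. At 26° it was still about 27 mm up, probably because the hand's tilt of just over 1° made it hang. I turned it back to the yellow marks, where pressing met a firm stop at 17 N. I let go so it could settle about 0.5 mm, then gripped it again, and the second turn ran down as expected.
- **Limits of the checks:** the heights from the camera are good only to about 0.5 to 1 mm. I judged the cap level by eye and did not measure it.

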